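Run the beam block round its bent rail to the end stop

TASK

Take the beam block by its grip tab and slide its ring along the bent rail, round both corners, until it is pressed gently against the ball stop at the far end, then let go so that it hangs there against the stop. The rail is only bent wire: feel your way and never push the block against it with more than about 12 N. Leave the bottle, the canister and the spirit level where they are.

Things in the scene. Friction and masses are not known exactly. Their poses are not given: they have to be found in the camera images.
- rail: Hand-bent rail: level steel wire 8 mm thick, its middle line 100 mm up, a black post at either end (base 40 mm wide; clamp 16 x 18 mm on top, 9 mm above the wire line). Origin: on the table under the wire in the first post; x along the first straight towards the far end, y left, z up. The wire runs 70 mm along +x, turns left, runs straight, turns right, runs 90 mm straight to the second post.
- first_corner (a point): On the wire's middle line where the first straight ends and the left corner begins, 70 mm from the first post; axes as the rail's. Both corners have middle-line radius 30 mm and turn 70 degrees, give or take up to 19 (not measured; the odd part is a small kink at the corner's end). The straight between them is 50 to 90 mm long (not measured): feel or see the way. The wire does not yield.
- end_stop: The stop: a steel ball, 26 mm across, on the wire in the last straight, 62 mm past the end of the right-hand corner and 28 mm before the second post. Origin: the ball's centre, on the wire's middle line, 100 mm above the table. Its axes mean nothing.
- ring_center (a point): Centre of the hole of the beam block's ring (aluminium, 25 mm outer, 13 mm hole, 8 mm long along the wire). x: the hole's axis, along the wire towards the far end; z up. Left to hang, this point is 2.5 mm below the wire's middle line; touching the stop it is 15 to 17 mm from the ball's centre. Below the ring hangs a dark steel disc, 40 mm across, 8 mm thick, reaching 58 mm below this point.
- tab_center (a point): Centre of the beam block's black grip tab, 43 mm straight above the ring's centre; same axes. The tab is 10 mm thick along x (grip it so: pads before and behind it, in line with the wire), 24 mm wide along y, 30 mm high; a neck 7 x 12 mm and 15 mm high joins it to the ring.
- beam_block: The loose rigid piece that slides: ring, grip tab above it and disc below it, about 0.12 kg in all, hanging on the wire by its ring. Origin and axes: those of ring_center.
- oil_bottle: Bystander: a small bottle with a cap, 36 mm wide, 82 mm tall, upright. Origin: centre of its underside.
- objective_can: Bystander: a white screw canister with black lid, 40 mm wide, 67 mm tall, upright. Origin: centre of its underside.
- spirit_level: Bystander: a round spirit level, 32 mm wide, 12 mm high. Origin: centre of its underside.
Mind the look-alikes: they are no part of the job. Of the things like the beam_block, leave any that is orange; of the rest the smaller one is meant.

How it is judged:
By the outcome, as a careful person would: the job done as asked, in the order asked, and still so for the second after the job is handed in, with the robot touching nothing.
It also fails if it takes over 72 s, if anything falls off the work surface, if the arm or the gripper's body presses on something with over 40 N, if the wrist force passes 120 N, or if a joint passes its speed limit or range.

ROBOT

A 6-joint arm with a two-finger parallel gripper is mounted at the origin on a cart in front of the work surface, level with it; the furniture and walls round the work are solid. World frame = base frame: x ahead of the robot, y to its left, z up, the work surface at z = 0. Lengths are in m, angles in degrees, forces in N, time in s.
With the tool pointing down it reaches from about 0.25 to 0.725 m from the base axis. Payload 9.7 kg.
Tool frame: the origin (TCP) lies between the finger pads; the fingertips stand 19 mm ahead of it and the grasp point (between the pads) is the TCP; z points along the fingers, y is the line along which they close (so a half turn about z gives the same grasp; the last joint's range is limited). The gripper opens to 85 mm and grips with 20 to 120 N. Pads are 22 mm wide; open, the fingers measure 114 mm over their backs; the gripper's body (76 mm by 85 mm) begins 54 mm behind the grasp point. The pads swing forward as they close: fully open they stand 13 mm farther back than shut.
Start: joints at [-64.458, 4.979, 10.078, 95.1, 0, 90], TCP at [0.237, -0.496, 0.25] pointing down, gripper open.
Joint ranges: [-179.16, 179.16], [-48.56, 103.87], [-65.8, 70.77], [-126.05, 130.52], [-82.76, 87.17], [-180, 180]. Speed limits (degrees/s): [127.2, 127.2, 147.25, 180, 180, 180].

INTERFACE

Orientations are given as [roll, pitch, yaw] about the fixed x, y, z axes, in that order (R = Rz(yaw) Ry(pitch) Rx(roll)).
In Python, from workcell import telemetry, camera, calibration, workorder gives the robot as it stands.
- The arm moves only by the tool play_rows, never from a script. Its argument "increments" is a list of rows, each a list of 3 entries, a list of its own where there are three numbers: the shift along the tool's x, y, z in mm, then the turn, a rotation vector about the tool's x, y, z in degrees, then the closure, from 0 (fully open) to 1 (shut). In form: [[[x, y, z], [ax, ay, az], jaw], ...]. A call has 1 to 20 rows; each row is the pose to reach, as a shift and turn from the pose commanded when the call began, along the tool's axes at that moment; what a row does not reach only later rows make up. A row lasts 1/10 s, in which the tool goes at most 50 mm and 8.59 degrees, less where a joint would pass 70% of its speed; a pose out of reach is approached as far as the arm can. A call with a gripper value outside its range is refused whole. The fingers move at their own pace and stop on an object; "grip_force" is the grip in N (left out, the last holds). Time passes only in rows, so rows that repeat a pose let the fingers close. It gives the time, the measured TCP pose, the force, the opening and the grip force at its end, in the units of the state.
- telemetry.get_obs(): the state, without advancing time (a new reading comes with each control period).
- camera(name): name is "scene" or "top" or "wrist"; returns (picture, depth): 384x512x3 uint8, red, green, blue; 384x512 float32, m along the optical axis (not along the pixel's ray), 0 where there is no reading.
- calibration(name): a dict with "vertical_fov" (degrees; the focal length in pixels is half the picture's height over the tangent of half this angle, whatever the lens; pixels are square), "cx", "cy" (the principal point, pixels), "rvec" (rotation vector, rad) and "tvec" (3), from world to camera coordinates, as OpenCV has them; the wrist camera has in their place "hand_eye" (4x4, takes a point from camera to tool coordinates, whose origin is the TCP and whose axes are the flange's). Camera axes: x right, y down, z forward; pixel columns grow to the right and rows downward; lengths in m; the calibration is good to about 2 mm. The wrist camera is an equidistant fisheye: a pixel r from the principal point sees the ray r / f radians off the axis. A picture is of the moment at which its call begins: read the wrist's pose just before it. calibration takes no time and is no camera call.
- workorder.job_done(): hands the job in; it is judged then, once.
The state is a dict: "time": time; "q": joint angles; "qd": joint speeds; "joint_efforts": joint torques, N m; "ee_pos": TCP position; "tcp_rot": TCP orientation; "wrist_force": force on the tool from outside, world axes, zero at the start; "torque": the same for the moment, N m; "opening": finger opening in m; "grasp_force": force on a finger pad.
Only numpy, scipy, OpenCV 4.12 (cv2) and the standard library are available. Lean on these libraries where they do the work, as an engineer would, in place of code of your own. Each camera call takes 0.05 s, during which the arm holds its last target. There are 200 camera calls.

## Working session

There is one attempt and no reset: what is moved stays moved. The work goes in short steps, Python scripts to look and compute and a tool call to move; the robot and the scene stay as the last step left them, time stands still between calls to the robot, and variables do not carry over. Pictures are saved under pics/ and viewed, at most 10 in all, crops included, and the job is handed in when it is done.

Besides the shell and the picture viewer there is one more tool, called after "Emit:" in YAML: its name, and indented under it one key for each argument. play_rows: Moves the arm, as the interface text tells. Its arguments: {"type":"object","properties":{"increments":{"type":"array"},"grip_force":{"type":"number"}},"required":["increments"]}

```bash
mkdir -p pics; cat > h.py <<'E'
import numpy as np, cv2
from workcell import telemetry, camera, calibration, workorder
def save(n,im): cv2.imwrite('pics/'+n,im[...,::-1])
def cal(n):
    c=calibration(n); f=192/np.tan(np.radians(c['vertical_fov'])/2)
    return f,c['cx'],c['cy'],cv2.Rodrigues(np.array(c['rvec'],float))[0],np.array(c['tvec'],float).ravel()
def pts(n,d):
    f,cx,cy,R,t=cal(n); v,u=np.mgrid[:384,:512]
    p=np.stack([(u-cx)/f*d,(v-cy)/f*d,d],-1)
    return (p-t)@R
def onz(n,u,v,z):
    f,cx,cy,R,t=cal(n); o=-R.T@t; r=R.T@np.array([(u-cx)/f,(v-cy)/f,1]); return o+r*(z-o[2])/r[2]
E
python3 - <<'E'
from h import *
a,da=camera('top'); b,db=camera('scene')
np.savez('v.npz',a=a,da=da,b=b,db=db)
save('both.png',cv2.resize(np.vstack([a,b]),(800,1200))[:600]); 
save('top.png',cv2.resize(a,(800,600)));save('scene.png',cv2.resize(b,(800,600)))
print(telemetry.get_obs()); print(calibration('top'),calibration('scene'))
E
```

```text
{'time': 0.1, 'q': array([-6.44564282e+01,  5.00808372e+00,  1.00377895e+01,  9.51005080e+01,
        2.98358456e-03,  9.00019422e+01]), 'qd': array([-0.00182278, -0.0762752 ,  0.06980726,  0.00452938,  0.03026929,
        0.01777741]), 'joint_efforts': array([-1.77773269e-03, -5.21561229e+01,  4.65654445e+01,  1.60769251e-02,
        1.96329830e-05,  2.19383189e-06]), 'ee_pos': array([ 0.23708631, -0.49605842,  0.24964188]), 'tcp_rot': array([-1.79929198e+02, -2.98118224e-03,  2.55416259e+01]), 'wrist_force': array([-0.81166608, -0.53092393,  0.63944766]), 'torque': array([ 0.02268222, -0.01417729,  0.01411291]), 'grasp_force': 0.0, 'opening': 0.0852960830869262}
{'vertical_fov': 47.35984420602438, 'cx': 249.1254380922852, 'cy': 193.03948239837695, 'rvec': array([ 2.17387572, -2.20193746,  0.09696671]), 'tvec': array([-0.17158737,  0.49839537,  0.92930989])} {'vertical_fov': 47.8386375605923, 'cx': 259.45527762867005, 'cy': 191.13588697698978, 'rvec': array([ 0.80173438, -2.66885828,  0.9684581 ]), 'tvec': array([0.32248275, 0.40474852, 0.6700317 ])}
```

View pics/top.png

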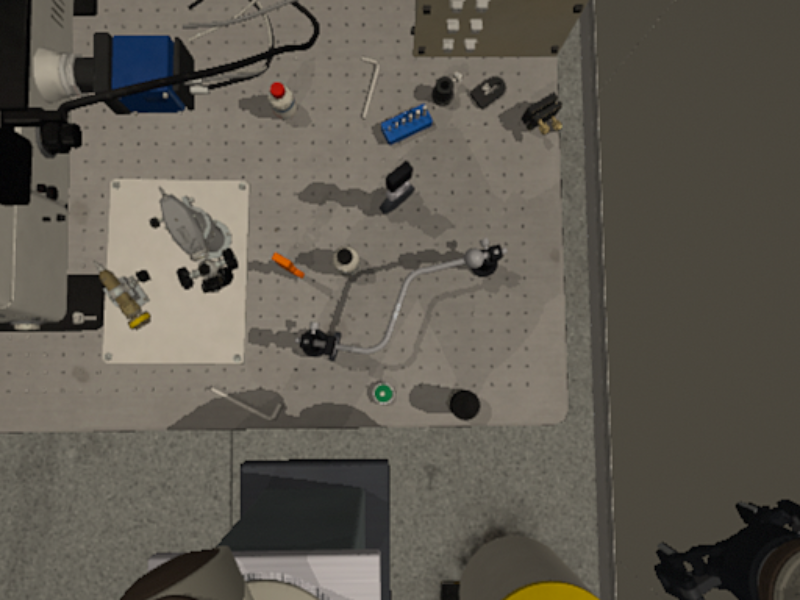

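View pics/scene.png

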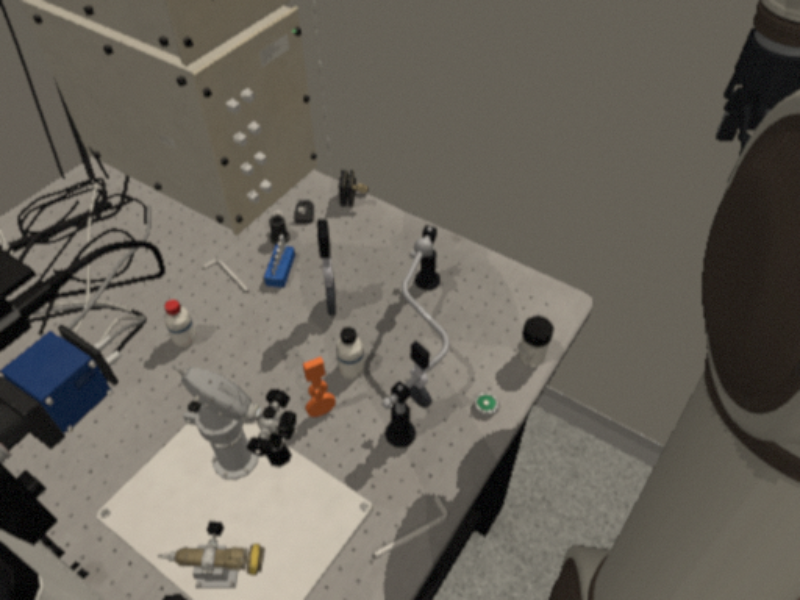

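Top view (800x600): first post at (318,343), block tab beside it at about (335,345), wire bends through (385,345) and (408,285), ball at (477,258), second post at (490,260). 
Candidates in the scene view: orange at (317,388), which is excluded; large standing one at (326,265); small one hanging on the wire at (420,372). The last is the one meant: not orange, smaller, and on the rail. I'll confirm it in one crop.

```bash
python3 - <<'E'
from h import *
z=np.load('v.npz');a,da,b,db=z['a'],z['da'],z['b'],z['db']
A=cv2.resize(a[145:240,180:340],(800,475),interpolation=cv2.INTER_CUBIC)
B=cv2.resize(b[135:300,180:380],None,fx=2.0,fy=2.0,interpolation=cv2.INTER_CUBIC)
save('cropA.png',A); save('cropB.png',cv2.resize(b[200:300,220:330],(660,600),interpolation=cv2.INTER_CUBIC))
P=pts('top',da)
print(cal('top')[0])
m=(P[...,2]>.085)&(P[...,2]<.2); m[:,:180]=0;m[:,340:]=0;m[:145]=0;m[240:]=0
n,l,s,c=cv2.connectedComponentsWithStats(m.astype(np.uint8))
for i in range(1,n):
  if s[i,4]>3: print(s[i],c[i],np.median(P[l==i],0),P[l==i][:,2].max())
# wire trace
for u in range(205,322,3):
  v=np.where(m[:,u])[0]
  if len(v): print(u,v.min(),v.max(),len(v),P[v,u].mean(0).round(4),a[v,u].mean(0).round(0))
E
```

```text
437.80498608332255
[189 157 136  71 913] [257.54983571 193.53997809] [ 0.48754534 -0.18857175  0.1053546 ] 0.15983186389209708
[180 164   8   9  46] [183.06521739 168.34782609] [ 0.53907372 -0.04805967  0.11556448] 0.11910511755764701
205 219 222 4 [ 0.4367 -0.0893  0.102 ] [73. 70. 67.]
208 219 227 9 [ 0.4314 -0.0987  0.1441] [33. 31. 31.]
211 215 227 13 [ 0.4348 -0.1052  0.1564] [23. 22. 22.]
214 216 226 11 [ 0.4349 -0.1092  0.1333] [64. 61. 59.]
217 220 224 5 [ 0.4334 -0.1131  0.1045] [103.  98.  93.]
220 165 224 5 [ 0.4556 -0.119   0.101 ] [91. 88. 83.]
223 221 225 5 [ 0.4313 -0.1248  0.1036] [99. 95. 90.]
226 222 225 4 [ 0.4303 -0.1307  0.1034] [123. 119. 112.]
229 222 226 5 [ 0.4292 -0.1366  0.1038] [115. 111. 105.]
232 223 226 4 [ 0.4282 -0.1424  0.1032] [121. 116. 111.]
235 223 226 4 [ 0.4281 -0.1484  0.1053] [124. 119. 114.]
238 222 226 4 [ 0.4285 -0.1543  0.1043] [118. 112. 106.]
241 221 225 5 [ 0.4309 -0.1602  0.1037] [126. 120. 114.]
244 218 223 6 [ 0.4357 -0.1661  0.1041] [126. 122. 116.]
247 212 220 9 [ 0.4444 -0.1721  0.1045] [125. 120. 115.]
250 203 215 13 [ 0.4582 -0
[... 638 characters left out ...]
.1036] [125. 120. 114.]
286 168 171 4 [ 0.5357 -0.2508  0.1036] [125. 120. 114.]
289 167 170 4 [ 0.5377 -0.2568  0.1038] [121. 116. 111.]
292 167 170 4 [ 0.5374 -0.2626  0.1054] [113. 108. 103.]
295 166 169 4 [ 0.5396 -0.2689  0.103 ] [123. 118. 112.]
298 162 169 8 [ 0.5432 -0.2747  0.1055] [69. 66. 63.]
301 160 171 12 [ 0.5426 -0.2801  0.1094] [100.  96.  92.]
304 159 171 13 [ 0.5433 -0.2858  0.1113] [125. 120. 114.]
307 161 170 10 [ 0.5423 -0.2918  0.1104] [127. 121. 115.]
310 162 165 4 [ 0.5471 -0.2988  0.1044] [134. 127. 122.]
313 158 166 9 [ 0.5501 -0.3049  0.1042] [23. 22. 21.]
316 158 167 10 [ 0.5485 -0.3102  0.1079] [42. 40. 39.]
319 157 166 10 [ 0.5503 -0.3161  0.1087] [32. 30. 30.]
```

View pics/cropA.png

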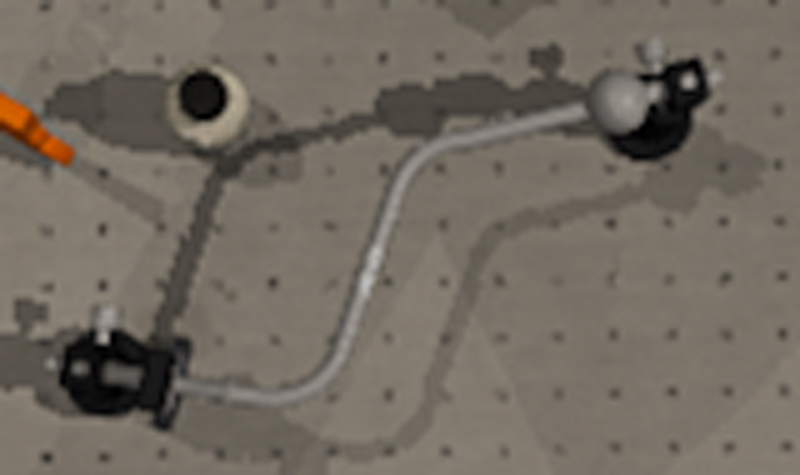

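View pics/cropB.png

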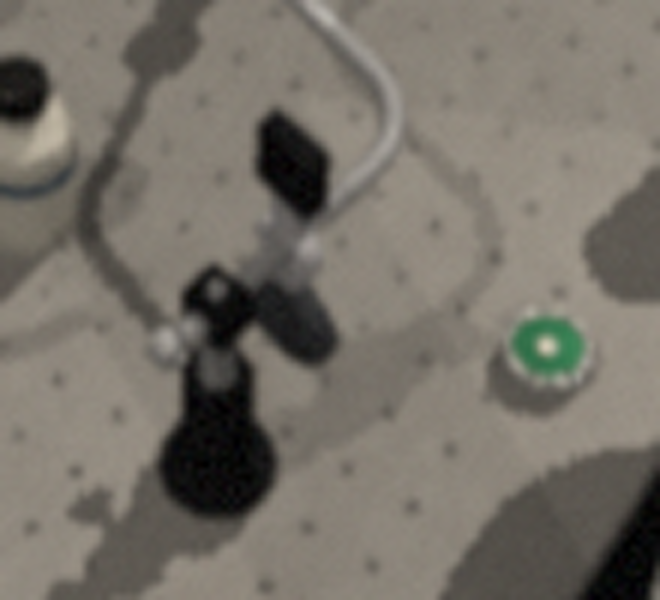

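Crop B confirms it: the small block with black tab at (292,163), ring at (290,240) and dark disc at (295,320) hangs on the wire just past the first post. Crop A shows the full wire. Next I'll fit its three straights and build the path.

```bash
python3 - <<'E'
from h import *
z=np.load('v.npz');a,da=z['a'],z['da']
P=pts('top',da); Z=P[...,2]
m=(Z>.085)&(Z<.125)
def line(ptsl):
  q=np.array([onz('top',u,v,.1)[:2] for u,v in ptsl],np.float32)
  vx,vy,x,y=cv2.fitLine(q,cv2.DIST_HUBER,0,.01,.01).ravel(); d=np.array([vx,vy])
  if d@(q[-1]-q[0])<0:d=-d
  r=(q-[x,y])@[-d[1],d[0]]
  return np.array([x,y]),d,np.degrees(np.arctan2(d[1],d[0])),r.std()
# weighted centroid by intensity over background would be finer; mask centroid used
L1=line([(u,np.mean([v for v in range(210,235) if m[v,u]])) for u in range(222,236)])
L2=line([(np.mean([u for u in range(240,270) if m[v,u]]),v) for v in range(209,186,-1)])
L3=line([(u,np.mean([v for v in range(160,182) if m[v,u]])) for u in range(272,296)])
for L in(L1,L2,L3):print(L)
def X(A,B):
  s=np.linalg.solve(np.c_[A[1],-B[1]],B[0]-A[0]);return A[0]+s[0]*A[1]
I1,I2=X(L1,L2),X(L2,L3);print('inters',I1,I2,np.linalg.norm(I2-I1))
ball=[onz('top',u,v,.1)for u,v in[(304,165.2)]];
bm=(Z>.1)&(a.mean(2)>90);bm[:,:298]=0;bm[:,314:]=0;bm[:155]=0;bm[175:]=0
v,u=np.where(bm);print('ball px',u.mean(),v.mean(),onz('top',u.mean(),v.mean(),.104))
t=(Z>.142)&(Z<.175);t[:,:200]=0;t[:,230:]=0;t[:200]=0;t[240:]=0
v,u=np.where(t);r=cv2.minAreaRect(np.c_[u,v].astype(np.float32));print('tab',r,len(u),np.median(Z[t]),onz('top',*r[0],.1555))
print('tab box',[onz('top',*c,.1555)[:2].round(4) for c in cv2.boxPoints(r)])
c=(a.mean(2)<60)&(Z>.1)&(Z<.13)
for lo,hi in((195,225),(308,330)):
  k=c.copy();k[:,:lo]=0;k[:,hi:]=0;v,u=np.where(k);print('clamp',u.mean(),v.mean(),onz('top',u.mean(),v.mean(),.109),len(u))
E
```

```text
(array([ 0.4293185 , -0.13683416], dtype=float32), array([-0.15627271, -0.98771393], dtype=float32), np.float32(-98.990616), np.float32(0.00056188874))
(array([ 0.48005018, -0.18613395], dtype=float32), array([ 0.9392189 , -0.34331888], dtype=float32), np.float32(-20.079208), np.float32(0.00032421618))
(array([ 0.5338287 , -0.24136725], dtype=float32), array([ 0.22783415, -0.9736999 ], dtype=float32), np.float32(-76.83041), np.float32(0.0005220501))
inters [ 0.4247185  -0.16590819] [ 0.5247259  -0.20246457] 0.106479354
ball px 304.70212765957444 164.4468085106383 [ 0.54538636 -0.28824185  0.104     ]
tab ((210.8529815673828, 221.08824157714844), (5.578319072723389, 12.854387283325195), 14.03624439239502) 74 0.1555779365378713 [ 0.4346643  -0.10489022  0.1555    ]
tab box [array([ 0.4245, -0.097 ]), array([ 0.4475, -0.1029]), array([ 0.4448, -0.1128]), array([ 0.4219, -0.1069])]
clamp 198.83050847457628 219.22033898305085 [ 0.43925587 -0.07793607  0.109     ] 59
clamp 316.02941176470586 159.88235294117646 [ 0.55352658 -0.31020497  0.109     ] 68
```

Fit: headings are -99°, -20.1° and -76.8°. The arcs are 70° with kinks of +9° and -13°, and the mid straight is about 71 mm. Moving above the tab.

Emit:
play_rows:
  increments:
    - [[15, -12, 0], [0, 0, 2], 0]
    - [[45, -35, 0], [0, 0, 5], 0]
    - [[80, -62, 0], [0, 0, 9], 0]
    - [[118, -91, 0], [0, 0, 13], 0]
    - [[156, -120, 0], [0, 0, 17], 0]
    - [[194, -150, 0], [0, 0, 21], 0]
    - [[232, -179, 0], [0, 0, 25], 0]
    - [[270, -208, 0], [0, 0, 29], 0]
    - [[304, -235, 0], [0, 0, 32], 0]
    - [[330, -255, 0], [0, 0, 34], 0]
    - [[347, -268, 0], [0, 0, 34.5], 0]
    - [[347, -268, 0], [0, 0, 34.5], 0]
    - [[347, -268, 0], [0, 0, 34.5], 0]

```text
time: 1.4
ee_pos: [0.4346, -0.1045, 0.25]
tcp_rot: [180.0, 0.0, -8.9]
wrist_force: [-0.7, -0.1, -0.4]
opening: 0.0855
grasp_force: 0.0
```

```bash
python3 - <<'E'
from h import *
o=telemetry.get_obs();print(o['time'],o['ee_pos'],o['tcp_rot'],o['q'],o['wrist_force'])
w,dw=camera('wrist');np.savez('w.npz',w=w,dw=dw,p=o['ee_pos'],r=o['tcp_rot'])
save('w.png',cv2.resize(w,(800,600)));print(calibration('wrist'))
E
```

```text
1.4 [ 0.43461791 -0.1045448   0.25000254] [ 1.79992695e+02  4.15339560e-02 -8.87054715e+00] [-1.35188746e+01 -8.99644994e+00 -3.52862780e+00  9.55086275e+01
 -1.06467037e-02  1.75351674e+02] [-0.72873512 -0.12723688 -0.39744958]
{'vertical_fov': 65.70646984690485, 'cx': 251.38057656765926, 'cy': 186.51320968636284, 'hand_eye': array([[-7.00320322e-04, -9.45157598e-01, -3.26613875e-01,
         8.51915545e-02],
       [ 9.99999747e-01, -6.21824085e-04, -3.44744650e-04,
         1.08259291e-03],
       [ 1.22741651e-04, -3.26614034e-01,  9.45157795e-01,
        -1.23361733e-01],
       [ 0.00000000e+00,  0.00000000e+00,  0.00000000e+00,
         1.00000000e+00]])}
```

View pics/w.png

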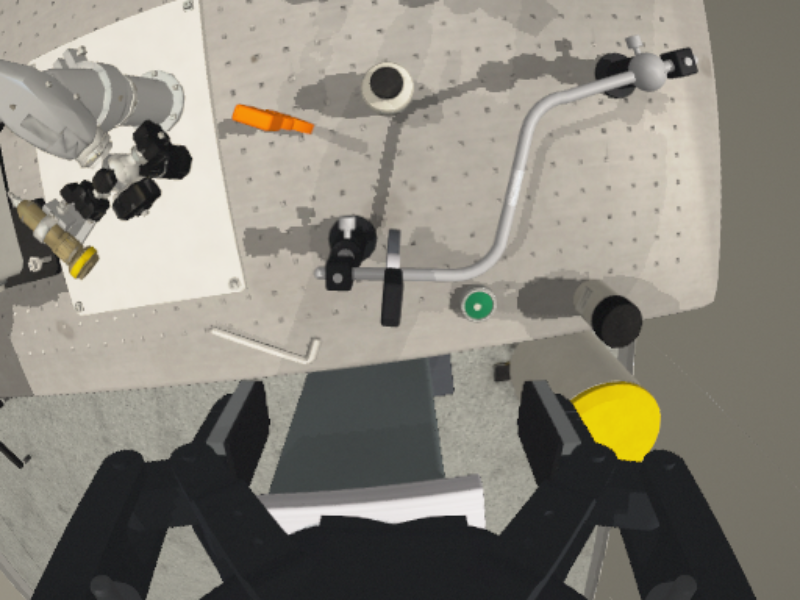

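The wrist view (800x600) shows the whole wire: first clamp (340,272), tab (392,298), first corner (485,265), second corner (535,110), ball (650,70). I'll re-measure from this view.

```bash
cat >> h.py <<'E'
from scipy.spatial.transform import Rotation as Ro
def wray(u,v,p,r):
    c=calibration('wrist');f=192/np.tan(np.radians(c['vertical_fov'])/2);H=np.array(c['hand_eye'])
    x,y=(np.asarray(u,float)-c['cx'])/f,(np.asarray(v,float)-c['cy'])/f;t=np.hypot(x,y)+1e-12
    d=np.stack([np.sin(t)*x/t,np.sin(t)*y/t,np.cos(t)],-1)
    R=Ro.from_euler('xyz',r,degrees=True).as_matrix()
    return p+R@H[:3,3], d@H[:3,:3].T@R.T, d[...,2]
def wonz(u,v,z,p,r):
    o,d,_=wray(u,v,p,r); return o+d*((z-o[2])/d[...,2])[...,None]
def wpts(dw,p,r):
    v,u=np.mgrid[:384,:512];o,d,c=wray(u,v,p,r);return o+d*(dw/c)[...,None]
E
python3 - <<'E'
from h import *
z=np.load('w.npz');w,dw,p,r=z['w'],z['dw'],z['p'],z['r']
P=wpts(dw,p,r);Z=P[...,2]
m=(Z>.08)&(Z<.125);g=w.mean(2)
def line(pl):
  q=wonz(*np.array(pl).T,.1,p,r)[:,:2].astype(np.float32)
  vx,vy,x,y=cv2.fitLine(q,cv2.DIST_HUBER,0,.01,.01).ravel();d=np.array([vx,vy])
  if d@(q[-1]-q[0])<0:d=-d
  return np.array([x,y]),d,np.degrees(np.arctan2(d[1],d[0])),((q-[x,y])@[-d[1],d[0]]).std()
def cols(a,b,lo,hi):return [(u,np.mean(np.where(m[lo:hi,u])[0])+lo) for u in range(a,b) if m[lo:hi,u].any()]
def rows(a,b,lo,hi):return [(np.mean(np.where(m[v,lo:hi])[0])+lo,v) for v in range(a,b,-1) if m[v,lo:hi].any()]
L1=line(cols(262,288,160,190));L2=line(rows(148,100,300,350));L3=line(cols(366,400,40,75))
for L in(L1,L2,L3):print(L)
def X(A,B):
  s=np.linalg.solve(np.c_[A[1],-B[1]],B[0]-A[0]);return A[0]+s[0]*A[1]
I1,I2=X(L1,L2),X(L2,L3);print('inters',I1,I2,np.linalg.norm(I2-I1))
# arc / kink zone trace near corners
for u in list(range(296,322,4)):
  v=np.where(m[150:190,u])[0]+150
  if len(v):print('c1',wonz(u,v.mean(),.1,p,r)[:2].round(4),len(v))
for u in range(338,372,3):
  v=np.where(m[40:110,u])[0]+40
  if len(v):print('c2',wonz(u,v.mean(),.1,p,r)[:2].round(4),len(v))
bm=(Z>.095)&(Z<.12)&(g>60);bm[:,:405]=0;bm[:,427]=0;bm[:,428:]=0;bm[:30]=0;bm[62:]=0
v,u=np.where(bm);(c,R)=cv2.minEnclosingCircle(np.c_[u,v].astype(np.float32));print('ball',u.mean(),v.mean(),R,wonz(u.mean(),v.mean(),.1,p,r))
t=(Z>.15)&(Z<.17);t[:150]=0;t[220:]=0;t[:,:230]=0;t[:,280:]=0
v,u=np.where(t);q=wonz(u,v,.1555,p,r)[:,:2]*1000
print('tab',len(u),np.median(Z[t]),cv2.minAreaRect(q.astype(np.float32)),P[t].mean(0))
E
```

```text
(array([ 0.43311042, -0.12601328], dtype=float32), array([-0.15290807, -0.9882404 ], dtype=float32), np.float32(-98.795494), np.float32(2.1041974e-06))
(array([ 0.47500217, -0.18397509], dtype=float32), array([ 0.93905044, -0.34377939], dtype=float32), np.float32(-20.107302), np.float32(0.00024987062))
(array([ 0.5371079 , -0.24841854], dtype=float32), array([ 0.22884318, -0.9734633 ], dtype=float32), np.float32(-76.77102), np.float32(0.00021787679))
inters [ 0.42686862 -0.16635376] [ 0.52638006 -0.20278417] 0.105970286
c1 [ 0.4296 -0.1485] 8
c1 [ 0.4306 -0.1526] 9
c1 [ 0.432  -0.1567] 9
c1 [ 0.4339 -0.1608] 10
c1 [ 0.4368 -0.1651] 11
c1 [ 0.4407 -0.1695] 14
c1 [ 0.4456 -0.1739] 13
c2 [ 0.5134 -0.1991] 26
c2 [ 0.5197 -0.2028] 18
c2 [ 0.5242 -0.2064] 12
c2 [ 0.5268 -0.2098] 10
c2 [ 0.529  -0.2131] 9
c2 [ 0.5302 -0.2163] 8
c2 [ 0.5305 -0.2194] 9
c2 [ 0.5313 -0.2225] 7
c2 [ 0.5321 -0.2257] 9
c2 [ 0.5321 -0.2289] 9
c2 [ 0.5332 -0.2322] 8
c2 [ 0.534  -0.2354] 8
ball 414.9590517241379 45.5 14.554818153381348 [ 0.54615628 -0.28709969  0.1       ]
tab 362 0.15474164296272486 ((438.2408447265625, -105.35723876953125), (9.837923049926758, 24.616662979125977), 76.16044616699219) [ 0.43804954 -0.10528464  0.15463119]
```

Both views agree to 2 mm. Descending onto the tab, then closing gently.

Emit:
play_rows:
  increments:
    - [[2, 0.5, 15], [0, 0, 0], 0]
    - [[2, 0.5, 40], [0, 0, 0], 0]
    - [[2, 0.5, 65], [0, 0, 0], 0.2]
    - [[2, 0.5, 85], [0, 0, 0], 0.4]
    - [[2, 0.5, 100], [0, 0, 0], 0.5]
    - [[2, 0.5, 107], [0, 0, 0], 0.6]
    - [[2, 0.5, 107], [0, 0, 0], 0.7]
    - [[2, 0.5, 107], [0, 0, 0], 0.8]
    - [[2, 0.5, 107], [0, 0, 0], 0.85]
    - [[2, 0.5, 107], [0, 0, 0], 0.9]
    - [[2, 0.5, 107], [0, 0, 0], 0.95]
    - [[2, 0.5, 107], [0, 0, 0], 1]
    - [[2, 0.5, 107], [0, 0, 0], 1]
    - [[2, 0.5, 107], [0, 0, 0], 1]
    - [[2, 0.5, 107], [0, 0, 0], 1]
    - [[2, 0.5, 107], [0, 0, 0], 1]
  grip_force: 30

```text
time: 3.05
ee_pos: [0.437, -0.1059, 0.1441]
tcp_rot: [180.0, -0.1, -9.0]
wrist_force: [0.8, -1.7, 5.5]
opening: 0.0096
grasp_force: 30.7
```

```bash
cat > path.py <<'E'
from h import *
h1,h2,h3=np.radians([-98.8,-20.1,-76.8]);I1=np.array([.42687,-.16635]);I2=np.array([.52638,-.20278])
U=lambda h:np.array([np.cos(h),np.sin(h)])
# arcs of 70 deg then kink
def arc(S,h,sg,s):
    a=s/.03; n=U(h+sg*np.pi/2); return S+.03*np.sin(a)*U(h)+.03*(1-np.cos(a))*n, h+sg*a
A=np.radians(70)
def tl(turn): # in,out tangent lengths
    E=.03*np.array([np.sin(A),1-np.cos(A)]);o=E[1]/np.sin(turn);return E[0]-o*np.cos(turn),o
i1,o1=tl(h2-h1);i2,o2=tl(h2-h3)
C1=I1-i1*U(h1);C2=I2-i2*U(h2);M=np.linalg.norm(I2-I1)-o1-i2;La=.03*A
E1=I1+o1*U(h2);E2=I2+o2*U(h3)
S0=.07
def at(s): # s from first post; returns point, yaw deg of tool(heading+90)
    if s<S0:q=C1+(s-S0)*U(h1),h1
    elif s<S0+La:q=arc(C1,h1,1,s-S0)
    elif s<S0+La+M:q=E1+(s-S0-La)*U(h2),h2
    elif s<S0+2*La+M:q=arc(C2,h2,-1,s-S0-La-M)
    else:q=E2+(s-S0-2*La-M)*U(h3),h3
    return q
def smooth(s): # heading averaged over 16 mm
    return at(s)[0],np.degrees(np.mean([at(t)[1] for t in np.linspace(s-.008,s+.008,33)]))+90
Send=S0+2*La+M+.062-.016
def s_of(p):
    ss=np.arange(0,Send+.02,.0005);return ss[np.argmin([np.linalg.norm(at(s)[0]-p) for s in ss])]
def rows(pos,yaw,ss,dz=0,off=(0,0)): # off: lateral/along correction in tool x,y mm
    y=np.radians(yaw);ex=U(y);ey=np.array([np.sin(y),-np.cos(y)])
    for s in ss:
        p,w=smooth(s);w0=np.radians(w);p=p+off[0]/1e3*U(w0)+off[1]/1e3*np.array([np.sin(w0),-np.cos(w0)])
        d=(p-pos[:2])*1e3;print('[[%.1f, %.1f, %.1f], [0, 0, %.1f], 1],'%(d@ex,d@ey,-dz,-(w-yaw)),end=' ')
    print()
E
python3 - <<'E'
from path import *
o=telemetry.get_obs();print({k:np.round(o[k],4) for k in('time','ee_pos','tcp_rot','wrist_force','torque','opening','grasp_force','q')})
s=s_of(o['ee_pos'][:2]);print('s',s,at(s),'C1',C1,'M',M,'E1',E1,'C2',C2,'E2',E2,'Send',Send,at(Send+.016))
rows(o['ee_pos'],-8.8,s+np.arange(1,7)*.004,2.5)
E
```

```text
{'time': np.float64(3.05), 'ee_pos': array([ 0.437 , -0.1059,  0.1441]), 'tcp_rot': array([ 1.799738e+02, -9.580000e-02, -8.960900e+00]), 'wrist_force': array([ 0.8431, -1.6645,  5.4583]), 'torque': array([-0.3706, -0.0688,  0.0083]), 'opening': np.float64(0.0096), 'grasp_force': np.float64(30.7054), 'q': array([-1.360360e+01, -9.688300e+00, -1.584080e+01,  8.374990e+01,
       -1.840000e-02,  1.753573e+02])}
s 0.033 (array([ 0.43623984, -0.10582451]), np.float64(-1.7243853009703975)) C1 [ 0.43057936 -0.14238896] M 0.07061475820829759 E1 [ 0.44577361 -0.17326774] C2 [ 0.51208284 -0.19754798] E2 [ 0.531773   -0.22577317] Send 0.2599185867920594 (array([ 0.54593075, -0.28613506]), np.float64(-1.340412865531645))
[[-0.8, 4.1, -2.5], [0, 0, -0.0], 1], [[-0.8, 8.1, -2.5], [0, 0, -0.0], 1], [[-0.8, 12.1, -2.5], [0, 0, -0.0], 1], [[-0.8, 16.1, -2.5], [0, 0, -0.0], 1], [[-0.8, 20.1, -2.5], [0, 0, -0.0], 1], [[-0.8, 24.1, -2.5], [0, 0, -0.0], 1],
```

Gripped, with the pads pressing the block down slightly. I'll lift 3.5 mm to centre the ring and check the forces.

Emit:
play_rows:
  increments:
    - [[0, 0, -1.5], [0, 0, 0], 1]
    - [[0, 0, -3], [0, 0, 0], 1]
    - [[0, 0, -3.5], [0, 0, 0], 1]
    - [[0, 0, -3.5], [0, 0, 0], 1]
    - [[0, 0, -3.5], [0, 0, 0], 1]

```text
time: 3.55
ee_pos: [0.4365, -0.1056, 0.1466]
tcp_rot: [-180.0, 0.0, -9.0]
wrist_force: [-1.3, 0.2, -1.1]
opening: 0.0095
grasp_force: 29.7
```

Emit:
play_rows:
  increments:
    - [[0, 2, 0], [0, 0, 0], 1]
    - [[0, 6, 0], [0, 0, 0], 1]
    - [[0, 10, 0], [0, 0, 0], 1]
    - [[0, 14, 0], [0, 0, 0], 1]
    - [[0, 18, 0], [0, 0, 0], 1]
    - [[0, 22, 0], [0, 0, 0], 1]
    - [[0, 26, 0], [0, 0, 0], 1]
    - [[0, 29, 0], [0, 0, 0], 1]
    - [[0, 31, 0], [0, 0, 0], 1]
    - [[0, 32, 0], [0, 0, 0], 1]
    - [[0, 32, 0], [0, 0, 0], 1]

```text
time: 4.65
ee_pos: [0.4316, -0.1373, 0.1468]
tcp_rot: [-180.0, 0.0, -9.0]
wrist_force: [-0.3, 0.3, -1.6]
opening: 0.0095
grasp_force: 29.7
```

```bash
python3 - <<'E'
from path import *
o=telemetry.get_obs();print({k:np.round(o[k],4) for k in('time','ee_pos','tcp_rot','wrist_force','torque')})
s=s_of(o['ee_pos'][:2]);print('s',s,at(s))
rows(o['ee_pos'],o['tcp_rot'][2],s+np.arange(1,12)*.003)
E
```

```text
{'time': np.float64(4.65), 'ee_pos': array([ 0.4316, -0.1373,  0.1468]), 'tcp_rot': array([-1.799971e+02,  3.100000e-03, -8.966300e+00]), 'wrist_force': array([-0.3018,  0.3158, -1.6463]), 'torque': array([ 0.02  ,  0.0339, -0.0166])}
s 0.065 (array([ 0.43134429, -0.13744782]), np.float64(-1.7243853009703975))
[[-0.2, 3.2, 0.0], [0, 0, -2.4], 1], [[-0.2, 6.2, 0.0], [0, 0, -5.1], 1], [[0.1, 9.2, 0.0], [0, 0, -8.8], 1], [[0.7, 12.1, 0.0], [0, 0, -13.6], 1], [[1.5, 15.0, 0.0], [0, 0, -19.3], 1], [[2.6, 17.8, 0.0], [0, 0, -25.0], 1], [[4.0, 20.4, 0.0], [0, 0, -30.7], 1], [[5.7, 22.9, 0.0], [0, 0, -36.5], 1], [[7.6, 25.2, 0.0], [0, 0, -42.2], 1], [[9.7, 27.4, 0.0], [0, 0, -47.9], 1], [[12.0, 29.3, 0.0], [0, 0, -53.6], 1],
```

No contact so far. Turning through the first half of corner 1.

Emit:
play_rows:
  increments:
    - [[0, 3, 0], [0, 0, -2.5], 1]
    - [[-0.2, 6, 0], [0, 0, -5], 1]
    - [[0.1, 9, 0], [0, 0, -9], 1]
    - [[0.7, 12, 0], [0, 0, -13.5], 1]
    - [[1.5, 15, 0], [0, 0, -19.5], 1]
    - [[2.6, 17.8, 0], [0, 0, -25], 1]
    - [[4, 20.4, 0], [0, 0, -30.5], 1]
    - [[5.7, 22.9, 0], [0, 0, -36.5], 1]
    - [[5.7, 22.9, 0], [0, 0, -36.5], 1]
    - [[5.7, 22.9, 0], [0, 0, -36.5], 1]

```text
time: 5.65
ee_pos: [0.4336, -0.1606, 0.1468]
tcp_rot: [-180.0, 0.0, 27.4]
wrist_force: [-0.7, -0.2, -0.9]
opening: 0.0094
grasp_force: 29.7
```

```bash
cat > n.py <<'E'
from path import *
import sys
o=telemetry.get_obs();print({k:np.round(o[k],4) for k in('time','ee_pos','tcp_rot','wrist_force','torque')})
s=s_of(o['ee_pos'][:2]);print('s',s,at(s),o['wrist_force'][:2]@np.c_[U(np.radians(o['tcp_rot'][2])),U(np.radians(o['tcp_rot'][2]-90))])
rows(o['ee_pos'],o['tcp_rot'][2],s+np.arange(1,int(sys.argv[2])+1)*float(sys.argv[1])/1e3)
E
python3 n.py 3 10
```

```text
{'time': np.float64(5.65), 'ee_pos': array([ 0.4336, -0.1606,  0.1468]), 'tcp_rot': array([-1.79994e+02,  2.50000e-03,  2.73725e+01]), 'wrist_force': array([-0.6921, -0.2429, -0.8535]), 'torque': array([-0.0078,  0.0167, -0.0367])}
s 0.089 (array([ 0.43361283, -0.16082511]), np.float64(-1.0910519676370645)) [-0.72634869 -0.10249028]
[[0.0, 3.2, 0.0], [0, 0, -5.8], 1], [[0.5, 6.1, 0.0], [0, 0, -11.6], 1], [[1.2, 9.0, 0.0], [0, 0, -17.3], 1], [[2.3, 11.8, 0.0], [0, 0, -24.0], 1], [[3.6, 14.5, 0.0], [0, 0, -29.8], 1], [[5.2, 17.1, 0.0], [0, 0, -34.7], 1], [[7.2, 19.3, 0.0], [0, 0, -38.5], 1], [[9.3, 21.5, 0.0], [0, 0, -41.3], 1], [[11.3, 23.7, 0.0], [0, 0, -42.5], 1], [[13.3, 25.9, 0.0], [0, 0, -42.5], 1],
```

Emit:
play_rows:
  increments:
    - [[0, 3.1, 0], [0, 0, -6], 1]
    - [[0.5, 6.1, 0], [0, 0, -11.5], 1]
    - [[1.2, 9, 0], [0, 0, -17.5], 1]
    - [[2.3, 11.8, 0], [0, 0, -24], 1]
    - [[3.6, 14.5, 0], [0, 0, -30], 1]
    - [[5.2, 17.1, 0], [0, 0, -34.5], 1]
    - [[7.2, 19.3, 0], [0, 0, -38.5], 1]
    - [[9.3, 21.5, 0], [0, 0, -41.5], 1]
    - [[11.3, 23.7, 0], [0, 0, -42.5], 1]
    - [[13.3, 25.9, 0], [0, 0, -42.5], 1]
    - [[13.3, 25.9, 0], [0, 0, -42.5], 1]
    - [[13.3, 25.9, 0], [0, 0, -42.5], 1]

```text
time: 6.85
ee_pos: [0.4574, -0.1775, 0.1467]
tcp_rot: [-180.0, -0.0, 70.0]
wrist_force: [0.5, 0.3, -1.6]
opening: 0.0094
grasp_force: 29.8
```

```bash
python3 n.py 4 16
```

```text
{'time': np.float64(6.85), 'ee_pos': array([ 0.4574, -0.1775,  0.1467]), 'tcp_rot': array([-1.799873e+02, -2.800000e-03,  6.997120e+01]), 'wrist_force': array([ 0.5215,  0.2732, -1.6383]), 'torque': array([ 0.0416, -0.0772, -0.0436])}
s 0.11900000000000001 (array([ 0.45736962, -0.17751128]), np.float64(-0.3508111796508603)) [0.43529026 0.39640552]
[[-0.0, 4.0, 0.0], [0, 0, 0.1], 1], [[-0.0, 8.0, 0.0], [0, 0, 0.1], 1], [[-0.0, 12.0, 0.0], [0, 0, 0.1], 1], [[-0.0, 16.0, 0.0], [0, 0, 0.1], 1], [[-0.0, 20.0, 0.0], [0, 0, 0.1], 1], [[-0.0, 24.0, 0.0], [0, 0, 0.1], 1], [[-0.0, 28.0, 0.0], [0, 0, 0.1], 1], [[-0.0, 32.0, 0.0], [0, 0, 0.1], 1], [[-0.0, 36.0, 0.0], [0, 0, 0.1], 1], [[-0.1, 40.0, 0.0], [0, 0, 0.1], 1], [[-0.1, 44.0, 0.0], [0, 0, 0.1], 1], [[-0.1, 48.0, 0.0], [0, 0, 0.1], 1], [[-0.1, 52.0, 0.0], [0, 0, 0.3], 1], [[-0.1, 56.0, 0.0], [0, 0, 2.1], 1], [[-0.1, 60.0, 0.0], [0, 0, 5.8], 1], [[-0.6, 64.0, 0.0], [0, 0, 11.4], 1],
```

Corner 1 passed without contact. Now the middle straight.

Emit:
play_rows:
  increments:
    - [[0, 2, 0], [0, 0, 0], 1]
    - [[0, 6, 0], [0, 0, 0], 1]
    - [[0, 10, 0], [0, 0, 0], 1]
    - [[0, 14, 0], [0, 0, 0], 1]
    - [[0, 18, 0], [0, 0, 0], 1]
    - [[0, 22, 0], [0, 0, 0], 1]
    - [[0, 26, 0], [0, 0, 0], 1]
    - [[0, 30, 0], [0, 0, 0], 1]
    - [[0, 34, 0], [0, 0, 0], 1]
    - [[0, 38, 0], [0, 0, 0], 1]
    - [[0, 42, 0], [0, 0, 0], 1]
    - [[0, 45, 0], [0, 0, 0], 1]
    - [[0, 48, 0], [0, 0, 0], 1]
    - [[0, 50, 0], [0, 0, 0], 1]
    - [[0, 50, 0], [0, 0, 0], 1]
    - [[0, 50, 0], [0, 0, 0], 1]

```text
time: 8.45
ee_pos: [0.5044, -0.1946, 0.1468]
tcp_rot: [-180.0, -0.0, 70.0]
wrist_force: [0.5, -0.4, -0.9]
opening: 0.0091
grasp_force: 29.7
```

```bash
python3 n.py 3 12
```

```text
{'time': np.float64(8.45), 'ee_pos': array([ 0.5044, -0.1946,  0.1468]), 'tcp_rot': array([-1.799918e+02, -6.000000e-04,  7.004300e+01]), 'wrist_force': array([ 0.4531, -0.4077, -0.8683]), 'torque': array([-0.0193, -0.0197, -0.0208])}
s 0.169 (array([ 0.50432433, -0.19469426]), np.float64(-0.3508111796508603)) [-0.22854811  0.56508197]
[[-0.1, 3.0, 0.0], [0, 0, 0.7], 1], [[-0.1, 6.0, 0.0], [0, 0, 2.2], 1], [[-0.2, 9.0, 0.0], [0, 0, 4.8], 1], [[-0.4, 12.0, 0.0], [0, 0, 8.5], 1], [[-0.9, 14.9, 0.0], [0, 0, 13.1], 1], [[-1.7, 17.8, 0.0], [0, 0, 18.7], 1], [[-2.8, 20.6, 0.0], [0, 0, 24.5], 1], [[-4.2, 23.3, 0.0], [0, 0, 30.2], 1], [[-5.8, 25.8, 0.0], [0, 0, 35.9], 1], [[-7.7, 28.1, 0.0], [0, 0, 41.7], 1], [[-9.8, 30.3, 0.0], [0, 0, 47.4], 1], [[-12.1, 32.2, 0.0], [0, 0, 53.1], 1],
```

Emit:
play_rows:
  increments:
    - [[0, 3, 0], [0, 0, 0.5], 1]
    - [[-0.1, 6, 0], [0, 0, 2], 1]
    - [[-0.2, 9, 0], [0, 0, 5], 1]
    - [[-0.4, 12, 0], [0, 0, 8.5], 1]
    - [[-0.9, 15, 0], [0, 0, 13], 1]
    - [[-1.7, 17.8, 0], [0, 0, 18.5], 1]
    - [[-2.8, 20.6, 0], [0, 0, 24.5], 1]
    - [[-4.2, 23.3, 0], [0, 0, 30], 1]
    - [[-5.8, 25.8, 0], [0, 0, 36], 1]
    - [[-5.8, 25.8, 0], [0, 0, 36], 1]
    - [[-5.8, 25.8, 0], [0, 0, 36], 1]

```text
time: 9.55
ee_pos: [0.5268, -0.2089, 0.1467]
tcp_rot: [-180.0, 0.0, 34.2]
wrist_force: [0.3, 0.7, -2.0]
opening: 0.0098
grasp_force: 29.7
```

```bash
python3 n.py 3 13; python3 - <<'E'
from h import *
o=telemetry.get_obs();w,d=camera('wrist');np.savez('w2.npz',w=w,dw=d,p=o['ee_pos'],r=o['tcp_rot']);save('w2.png',cv2.resize(w,(640,480)))
E
```

```text
{'time': np.float64(9.55), 'ee_pos': array([ 0.5268, -0.2089,  0.1467]), 'tcp_rot': array([-1.799915e+02,  2.300000e-03,  3.417070e+01]), 'wrist_force': array([ 0.2886,  0.7171, -1.9887]), 'torque': array([ 0.0138, -0.0151, -0.0163])}
s 0.196 (array([ 0.5266084 , -0.20889211]), np.float64(-0.9752554296449102)) [ 0.64156745 -0.43117843]
[[-0.3, 2.9, 0.0], [0, 0, 5.8], 1], [[-0.7, 5.9, 0.0], [0, 0, 11.5], 1], [[-1.5, 8.8, 0.0], [0, 0, 17.2], 1], [[-2.5, 11.6, 0.0], [0, 0, 20.6], 1], [[-3.8, 14.3, 0.0], [0, 0, 22.6], 1], [[-5.4, 16.9, 0.0], [0, 0, 23.6], 1], [[-6.4, 19.7, 0.0], [0, 0, 23.5], 1], [[-7.5, 22.5, 0.0], [0, 0, 22.3], 1], [[-8.6, 25.3, 0.0], [0, 0, 21.0], 1], [[-9.7, 28.1, 0.0], [0, 0, 21.0], 1], [[-10.7, 30.9, 0.0], [0, 0, 21.0], 1], [[-11.8, 33.7, 0.0], [0, 0, 21.0], 1], [[-12.9, 36.5, 0.0], [0, 0, 21.0], 1],
```

View pics/w2.png

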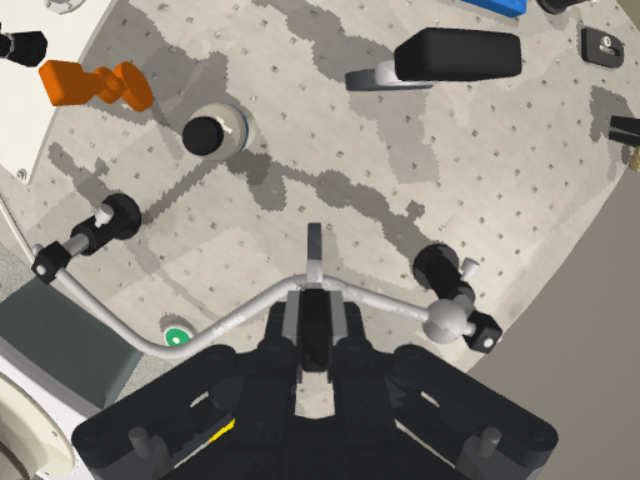

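The view shows the ring on the wire in corner 2 at (315,275) and the ball ahead at (445,320), with nothing in the way. Continuing past the kink.

Emit:
play_rows:
  increments:
    - [[-0.3, 2.9, 0], [0, 0, 5.5], 1]
    - [[-0.7, 5.9, 0], [0, 0, 11.5], 1]
    - [[-1.5, 8.8, 0], [0, 0, 17], 1]
    - [[-2.5, 11.6, 0], [0, 0, 20.5], 1]
    - [[-3.8, 14.3, 0], [0, 0, 22.5], 1]
    - [[-5.4, 16.9, 0], [0, 0, 23.5], 1]
    - [[-6.4, 19.7, 0], [0, 0, 23.5], 1]
    - [[-7.5, 22.5, 0], [0, 0, 22.5], 1]
    - [[-8.6, 25.3, 0], [0, 0, 21], 1]
    - [[-9.7, 28.1, 0], [0, 0, 21], 1]
    - [[-9.7, 28.1, 0], [0, 0, 21], 1]
    - [[-9.7, 28.1, 0], [0, 0, 21], 1]

```text
time: 10.8
ee_pos: [0.5344, -0.2376, 0.1467]
tcp_rot: [-180.0, 0.0, 13.0]
wrist_force: [-0.1, 0.3, -1.9]
opening: 0.0096
grasp_force: 29.7
```

```bash
python3 n.py 3 4; python3 -c "
from path import *;print(Send)"
```

```text
{'time': np.float64(10.8), 'ee_pos': array([ 0.5344, -0.2376,  0.1467]), 'tcp_rot': array([-1.799932e+02,  6.000000e-03,  1.303460e+01]), 'wrist_force': array([-0.1373,  0.2959, -1.9419]), 'torque': array([-0.011 ,  0.0496, -0.0244])}
s 0.226 (array([ 0.5345318 , -0.23753538]), np.float64(-1.340412865531645)) [-0.06703624 -0.31924667]
[[0.2, 2.9, 0.0], [0, 0, -0.2], 1], [[0.2, 5.9, 0.0], [0, 0, -0.2], 1], [[0.2, 8.9, 0.0], [0, 0, -0.2], 1], [[0.2, 11.9, 0.0], [0, 0, -0.2], 1], 
0.2599185867920594
```

Emit:
play_rows:
  increments:
    - [[0.1, 3, 0], [0, 0, 0], 1]
    - [[0.2, 7, 0], [0, 0, 0], 1]
    - [[0.2, 11, 0], [0, 0, 0], 1]
    - [[0.2, 15, 0], [0, 0, 0], 1]
    - [[0.2, 19, 0], [0, 0, 0], 1]
    - [[0.2, 22, 0], [0, 0, 0], 1]
    - [[0.2, 24, 0], [0, 0, 0], 1]
    - [[0.2, 25, 0], [0, 0, 0], 1]
    - [[0.2, 26, 0.5], [0, 0, 0], 1]
    - [[0.2, 27, 1], [0, 0, 0], 1]
    - [[0.2, 28, 1.5], [0, 0, 0], 1]
    - [[0.2, 28, 2], [0, 0, 0], 1]
    - [[0.2, 28, 2.3], [0, 0, 0], 1]
    - [[0.2, 28, 2.3], [0, 0, 0], 1]

```text
time: 12.2
ee_pos: [0.5409, -0.2648, 0.1444]
tcp_rot: [-180.0, 0.0, 13.0]
wrist_force: [-0.2, -0.4, -2.0]
opening: 0.0096
grasp_force: 29.7
```

Emit:
play_rows:
  increments:
    - [[0, 0.5, 0], [0, 0, 0], 1]
    - [[0, 1, 0], [0, 0, 0], 1]
    - [[0, 1.5, 0], [0, 0, 0], 1]
    - [[0, 2, 0], [0, 0, 0], 1]
    - [[0, 2.5, 0], [0, 0, 0], 1]
    - [[0, 3, 0], [0, 0, 0], 1]
    - [[0, 3.5, 0], [0, 0, 0], 1]
    - [[0, 4, 0], [0, 0, 0], 1]
    - [[0, 4, 0], [0, 0, 0], 1]
    - [[0, 4, 0], [0, 0, 0], 1]

```text
time: 13.2
ee_pos: [0.5418, -0.2687, 0.1445]
tcp_rot: [-180.0, 0.0, 13.0]
wrist_force: [0.3, 0.4, -1.4]
opening: 0.0094
grasp_force: 29.7
```

Emit:
play_rows:
  increments:
    - [[0, 0.3, 0], [0, 0, 0], 1]
    - [[0, 0.6, 0], [0, 0, 0], 1]
    - [[0, 1, 0], [0, 0, 0], 1]
    - [[0, 1, 0], [0, 0, 0], 1]
    - [[0, 1, 0], [0, 0, 0], 1]

```text
time: 13.7
ee_pos: [0.542, -0.2694, 0.1444]
tcp_rot: [-180.0, 0.0, 13.1]
wrist_force: [-1.6, 2.8, -0.5]
opening: 0.0095
grasp_force: 29.7
```

Emit:
play_rows:
  increments:
    - [[0, 0.3, 0], [0, 0, 0], 1]
    - [[0, 0.6, 0], [0, 0, 0], 1]
    - [[0, 0.8, 0], [0, 0, 0], 1]
    - [[0, 0.8, 0], [0, 0, 0], 1]

```text
time: 14.1
ee_pos: [0.542, -0.2698, 0.1444]
tcp_rot: [-179.9, 0.0, 13.1]
wrist_force: [-2.6, 6.9, -0.2]
opening: 0.0096
grasp_force: 29.9
```

Touching the stop at about 7 N. I'll ease to about 4 N, lower slightly onto the wire and open slowly.

Emit:
play_rows:
  increments:
    - [[0, -0.3, 0.2], [0, 0, 0], 1]
    - [[0, -0.3, 0.3], [0, 0, 0], 1]
    - [[0, -0.3, 0.3], [0, 0, 0], 1]
  grip_force: 20

```text
time: 14.4
ee_pos: [0.542, -0.2697, 0.1443]
tcp_rot: [-179.9, -0.0, 13.1]
wrist_force: [-1.6, 6.2, 0.1]
opening: 0.0097
grasp_force: 30.1
```

Emit:
play_rows:
  increments:
    - [[0, 0, 0], [0, 0, 0], 0.9]
    - [[0, 0, 0], [0, 0, 0], 0.86]
    - [[0, 0, 0], [0, 0, 0], 0.84]
    - [[0, 0, 0], [0, 0, 0], 0.82]
    - [[0, 0, 0], [0, 0, 0], 0.8]
    - [[0, 0, 0], [0, 0, 0], 0.75]
    - [[0, 0, 0], [0, 0, 0], 0.7]
    - [[0, 0, 0], [0, 0, 0], 0.65]
    - [[0, 0, 0], [0, 0, 0], 0.6]
    - [[0, 0, 0], [0, 0, 0], 0.6]

```text
time: 15.4
ee_pos: [0.5422, -0.2702, 0.1442]
tcp_rot: [-180.0, -0.0, 13.0]
wrist_force: [-0.3, -0.4, -0.2]
opening: 0.0343
grasp_force: 0.0
```

```bash
python3 - <<'E'
from h import *
o=telemetry.get_obs();print(o['ee_pos'],o['wrist_force'])
w,d=camera('wrist');save('w3.png',cv2.resize(w[130:330,130:400],(800,593)))
E
```

```text
[ 0.54215109 -0.2701898   0.14418343] [-0.30985149 -0.40697468 -0.24542533]
```

View pics/w3.png

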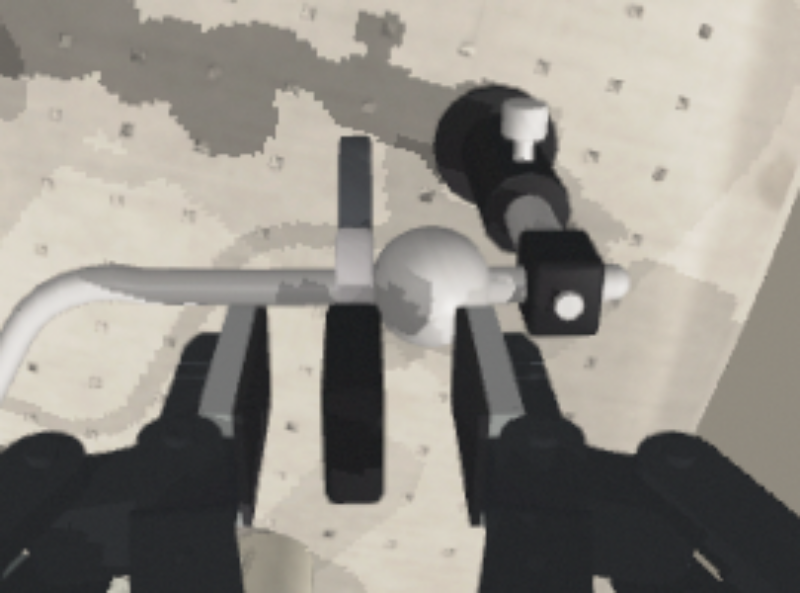

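The block hangs free with its ring (355,265) against the ball (430,285), and both pads are clear. Retreating straight up.

Emit:
play_rows:
  increments:
    - [[0, 0, -3], [0, 0, 0], 0.55]
    - [[0, 0, -10], [0, 0, 0], 0.5]
    - [[0, 0, -20], [0, 0, 0], 0.5]
    - [[0, 0, -35], [0, 0, 0], 0.5]
    - [[0, 0, -55], [0, 0, 0], 0.5]
    - [[0, 0, -75], [0, 0, 0], 0.5]
    - [[0, 0, -95], [0, 0, 0], 0.5]
    - [[0, 0, -105], [0, 0, 0], 0.5]
    - [[0, 0, -105], [0, 0, 0], 0.5]
    - [[0, 0, -105], [0, 0, 0], 0.5]
    - [[0, 0, -105], [0, 0, 0], 0.5]
    - [[0, 0, -105], [0, 0, 0], 0.5]
    - [[0, 0, -105], [0, 0, 0], 0.5]
    - [[0, 0, -105], [0, 0, 0], 0.5]
    - [[0, 0, -105], [0, 0, 0], 0.5]

```text
time: 16.95
ee_pos: [0.5421, -0.2702, 0.2491]
tcp_rot: [-180.0, 0.0, 13.0]
wrist_force: [0.2, 0.2, -0.9]
opening: 0.0423
grasp_force: 0.0
```

```bash
python3 - <<'E'
from h import *
w,d=camera('wrist');save('w4.png',cv2.resize(w[100:290,130:383],(800,600),interpolation=cv2.INTER_CUBIC))
E
```

```text
(no output)
```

View pics/w4.png

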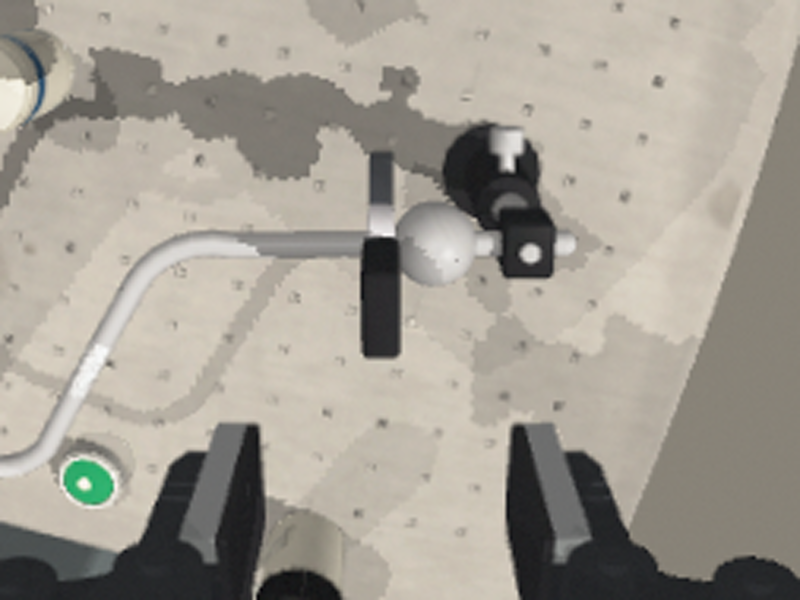

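The ring (382,225) still rests against the ball (437,243), the block hangs upright, and the gripper is clear. Handing in.

```bash
python3 -c "
from workcell import workorder;print(workorder.job_done())"
```

```text
the job is handed in; nothing more can be done
None
```

The beam block hangs released against the ball stop; the highest force read was about 7 N at the stop, the bystanders were not touched, and the job is handed in at about 17 s.

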